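# Make up two repair kits at the electronics bench

### The job

Make up two repair kits from the stock on the bench mat. Into the red tray put the transformer, the black capacitor and the relay; into the yellow tray put the heat sink and the blue capacitor. The transformer and the heat sink go in the wide bay of their tray and the others in the small bays, one part to a bay, each set down (not dropped) upright and flat on the bay's floor; leave the green capacitor, the choke and the solder reel where they stand.

Things in the scene. Friction and masses are not known exactly. Their poses are not given: they have to be found in the camera images.
- tray_red: Red open kit tray. 208 x 70 mm outside; floor 3 mm, walls and dividers 3 mm thick, their tops 15 mm above the bench. Origin: centre of underside; x along its length, z up. Three bays in a row, each 64 mm in y, centred at y = 0: the wide bay 84 mm long, centred at x = -59 mm; two small bays 56 mm long at x = 14 and x = 73 mm. Fixed; lies on either side, either way round.
- tray_yellow: Yellow open kit tray. 208 x 70 mm outside; floor 3 mm, walls and dividers 3 mm thick, their tops 15 mm above the bench. Origin: centre of underside; x along its length, z up. Three bays in a row, each 64 mm in y, centred at y = 0: the wide bay 84 mm long, centred at x = -59 mm; two small bays 56 mm long at x = 14 and x = 73 mm. Fixed; lies on either side, either way round.
- transformer: Mains transformer: dark laminated steel core 66 (x) x 34 (y) x 55 (z) mm; yellow taped winding standing out on both sides, 40 (x) x 46 (y) mm, 10 to 45 mm above the underside, its sides flat (grip them across y); about 0.45 kg. Upright; origin at the centre of its underside.
- cap_black: Large black electrolytic capacitor, standing upright, 35 mm diameter, 52 mm tall, 70 g; silver disc on top inside a black rim, narrow white stripe down one side. Origin at the centre of its underside, z up.
- relay: Plug-in relay: clear square cover with a copper coil inside on a black base, 36 x 36 mm (cover 35 x 35), 54 mm tall, 85 g, standing upright. Origin at the centre of its underside, x and y square to its sides.
- heatsink: Silver aluminium heat sink: base plate with seven upright fins running along x; 66 (x) x 40 (y) x 50 (z) mm, 130 g, fins up. Flat outer fins can be gripped across y (40 mm). Origin at the centre of its underside.
- cap_blue: Large blue electrolytic capacitor, standing upright, 35 mm diameter, 52 mm tall, 70 g; silver disc on top inside a blue rim, narrow white stripe down one side. Origin at the centre of its underside, z up.
- cap_green: Large green electrolytic capacitor, not wanted for either kit, standing upright, 35 mm diameter, 52 mm tall, 70 g; silver disc on top inside a green rim, narrow white stripe down one side. Origin at the centre of its underside, z up.
- choke: Ring-shaped choke wound with copper wire lying flat, not wanted for either kit; about 53 mm across, 25 mm high. Origin at the centre of its underside.
- solder_reel: Orange reel of solder wire standing on its flange, not part of the kits; 55 mm diameter, 50 mm tall. Origin at the centre of its underside.
Mind the look-alikes: they are no part of the job. Several things look just like the cap_green: the one meant starts farthest to the robot's left.

How it is judged:
By the outcome, as a careful person would: the job done as asked, in the order asked, and still so for the second after the job is handed in, with the robot touching nothing.
It also fails if it takes over 120 s, if anything falls off the work surface, if the arm or the gripper's body presses on something with over 40 N, if the wrist force passes 120 N, or if a joint passes its speed limit or range.

### The arm

A 6-joint arm with a two-finger parallel gripper is mounted at the origin on the work surface. World frame = base frame: x ahead of the robot, y to its left, z up, the work surface at z = 0. Lengths are in m, angles in rad, forces in N, time in s.
With the tool pointing down it reaches from about 0.275 to 1 m from the base axis. Payload 8.4 kg.
Tool frame: the origin (TCP) lies on the centre line of the jaws, within the pads' length; the fingertips stand 17 mm ahead of it and the grasp point (between the pads) lies 2 mm behind it (bot.tcp_to_tips is the z of the fingertips in the tool frame, in m); z points along the fingers, y is the line along which they close (so a half turn about z gives the same grasp; the last joint's range is limited). The gripper opens to 85 mm and grips with 20 to 120 N. Pads are 22 mm wide; open, the fingers measure 114 mm over their backs; the gripper's body (76 mm by 85 mm) begins 54 mm behind the grasp point. The pads swing forward as they close: fully open they stand 13 mm farther back than shut.
Start: joints at [-1.132, 0.353, 1.633, -0, 1.155, -0.002], TCP at [0.267, -0.565, 0.248] pointing down, gripper open.
Joint ranges: [-2.63, 2.63], [-0.92, 2.1], [0.06, 2.66], [-1.3, 4.44], [0, 2.69], [-3.02, 3.02]. Speed limits (rad/s): [2.22, 2.22, 2.79, 3.14, 3.14, 3.14].

### API

Orientations are given as a unit quaternion [x, y, z, w].
In Python, from workcell import bot, hand, kinematics, get_obs, vision, hand_in gives the robot as it stands. The module is installed in compiled form; this text tells all that it offers. Calls block until the motion is done:
- bot.reach(position, orientation): joint-space move of the TCP to a pose.
- bot.servo_line(position, ori=None, velocity=0.15): straight line of the TCP; ori=None keeps the orientation; velocity is the mean speed in m/s.
- bot.goto_joints(angles): joint-space move.
- hand.move_gripper(opening, strength=None): finger opening in m; strength is the grip in N (None keeps the last); returns when the fingers have stopped.
- bot.dwell(seconds).
- kinematics.solve_ik(position, orientation): joint angles nearest the present ones, or None.
- get_obs(): the state.
- vision.read_camera(name): name is "scene" or "side" or "wrist"; returns a dict with "frame" (420x560x3 uint8, red, green, blue), "intrinsics" (3x3 intrinsics, pixels), "dist" ([k1, k2, p1, p2, k3] as OpenCV has them; the pictures are not rectified), "view" (4x4, takes a point from world to camera coordinates). Camera axes: x right, y down, z forward; pixel columns grow to the right and rows downward; lengths in m; the calibration is good to about 2 mm. A picture is of the moment at which its call begins. There is no depth.
A pose or a line that the arm cannot do raises bot.IKError and nothing moves.
- hand_in(): hands the job in; it is judged then, once.
The state is a dict: "time_s": time; "joint_pos": joint angles; "joint_vel": joint speeds; "joint_efforts": joint torques, N m; "position": TCP position; "orientation": TCP orientation; "wrist_force": force on the tool from outside, world axes, zero at the start; "ft_torque": the same for the moment, N m; "gripper_width": finger opening in m; "grip_force": force on a finger pad.
Only numpy, scipy, OpenCV 4.12 (cv2) and the standard library are available. Lean on these libraries where they do the work, as an engineer would, in place of code of your own. Each camera call takes 0.05 s, during which the arm holds its last target. There are 200 camera calls.

## Working session

There is one attempt and no reset: what is moved stays moved. The work goes in short steps, each a Python script; the robot and the scene stay as the last script left them, time stands still between calls to the robot, and variables do not carry over. Pictures are saved under pics/ and viewed, at most 14 in all, crops included, and the job is handed in when it is done.

```bash
ls; mkdir -p pics; python3 - <<'E'
from workcell import bot,hand,get_obs,vision
import cv2,pickle,numpy as np
D={}
for n in ("scene","side","wrist"):
    r=vision.read_camera(n);D[n]=r
    cv2.imwrite(f"pics/{n}0.png",r["frame"][:,:,::-1])
    V=np.array(r["view"]);print(n,(-V[:3,:3].T@V[:3,3]).round(3),V[2,:3].round(2),np.array(r["intrinsics"]).round(0).tolist(),r["dist"])
pickle.dump(D,open("d0.pkl","wb"));o=get_obs();print(o)
a=np.hstack([cv2.imread("pics/scene0.png"),cv2.imread("pics/side0.png")])
E
```

```text
pics
scene [1.204 0.422 0.819] [-0.56 -0.4  -0.72] [[470.0, 0.0, 276.0], [0.0, 470.0, 211.0], [0.0, 0.0, 1.0]] [-0.09703662  0.          0.          0.          0.        ]
side [0.454 0.639 0.697] [ 0.17 -0.68 -0.71] [[470.0, 0.0, 280.0], [0.0, 470.0, 203.0], [0.0, 0.0, 1.0]] [0.03946096 0.         0.         0.         0.        ]
wrist [ 0.329 -0.537  0.374] [-0.25 -0.11 -0.96] [[308.0, 0.0, 280.0], [0.0, 308.0, 209.0], [0.0, 0.0, 1.0]] [-0.06979867  0.          0.          0.          0.        ]
{'time_s': 0.15, 'joint_pos': array([-1.13240512e+00,  3.53497525e-01,  1.63395180e+00, -8.15102236e-06,
        1.15524254e+00, -2.43177291e-03]), 'joint_vel': array([-1.03480223e-03, -1.75859934e-03, -3.01121016e-03, -9.62551508e-04,
        1.41038023e-05,  1.99570833e-03]), 'joint_efforts': array([ 6.86958410e-04, -6.05633998e+01, -3.42339349e+01,  9.86870327e-05,
        6.15760931e-03,  1.23540150e-05]), 'position': array([ 0.2665071 , -0.56493966,  0.24773378]), 'orientation': array([ 9.75807060e-01,  2.18632751e-01, -1.22496397e-04, -5.35795914e-04]), 'wrist_force': array([-0.31758043, -0.17917277, -0.71578666]), 'ft_torque': array([-0.00322049, -0.04536293,  0.06305757]), 'grip_force': 0.0, 'gripper_width': 0.08544315015267265}
```

View pics/scene0.png

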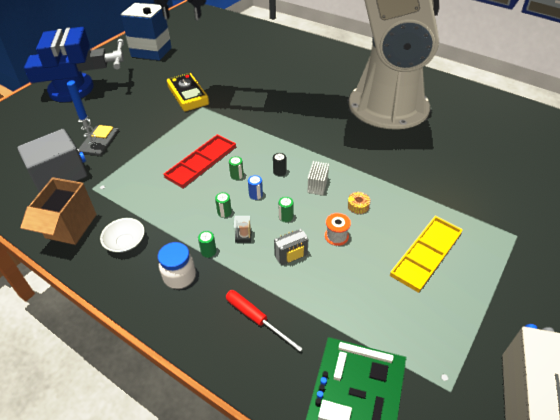

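View pics/side0.png

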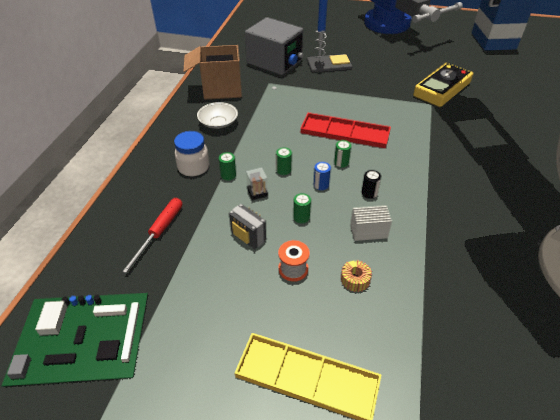

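Scene view: black cap (280,157), blue (256,181), relay (243,228), heat sink (319,178), transformer (291,247), red tray (200,160), yellow tray (428,253); green caps at (236,168), (223,205), (286,209), (207,243) all stay put.

```bash
cat > h.py <<'E'
import numpy as np,cv2
from workcell import bot,hand,kinematics,get_obs,vision
from scipy.spatial.transform import Rotation as R
def rays(r,px):
    px=np.array(px,float).reshape(-1,1,2)
    u=cv2.undistortPoints(px,np.array(r["intrinsics"]),np.array(r["dist"])).reshape(-1,2)
    V=np.array(r["view"]);d=np.c_[u,np.ones(len(u))]@V[:3,:3]
    return -V[:3,:3].T@V[:3,3],d
def plane(r,px,z):
    c,d=rays(r,px);return (c+d*((z-c[2])/d[:,2])[:,None])[:,:2]
def tri(r1,p1,r2,p2):
    (a,d),(b,e)=rays(r1,p1),rays(r2,p2);d=d[0];e=e[0]
    s=np.linalg.lstsq(np.c_[d,-e],b-a,rcond=None)[0];P=a+d*s[0];Q=b+e*s[1];return (P+Q)/2,np.linalg.norm(P-Q)
def project(r,P):
    V=np.array(r["view"]);rv=cv2.Rodrigues(V[:3,:3])[0]
    return cv2.projectPoints(np.array(P,float).reshape(-1,1,3),rv,V[:3,3],np.array(r["intrinsics"]),np.array(r["dist"]))[0].reshape(-1,2)
def down(th):  # tool z down; closing line (tool y) along world angle th
    y=np.array([np.cos(th),np.sin(th),0]);z=np.array([0,0,-1.]);return R.from_matrix(np.c_[np.cross(y,z),y,z]).as_quat()
def look(name,f):
    r=vision.read_camera(name);cv2.imwrite(f,r["frame"][:,:,::-1]);return r
E
python3 - <<'E'
from h import *
import pickle
D=pickle.load(open("d0.pkl","rb"));s,d=D["scene"],D["side"]
for n,a,b in [("black",(280,157),(372,177)),("blue",(256,181),(322,168)),("relay",(243,220),(257,175)),("hs",(319,171),(370,213)),("tr",(291,240),(248,216)),("red",(200,160),(346,130)),("yel",(428,253),(308,376)),("g1",(236,161),(343,145)),("g2",(223,199),(285,153)),("g3",(286,203),(302,200)),("g4",(207,238),(228,157))]:
    P,e=tri(s,a,d,b);print(n,P.round(3),e.round(3))
V=np.array(D["wrist"]["view"]);o=get_obs()
Rt=R.from_quat(o["orientation"]).as_matrix();c=-V[:3,:3].T@V[:3,3]
print("cam in tool",Rt.T@(c-o["position"]),"\n",(Rt.T@V[:3,:3].T).round(2))
for y in (-.3,0.1):
  for th in (0,np.pi/2,-np.pi/2,np.pi):
    print(y,th,kinematics.solve_ik([.5,y,.35],down(th)))
E
```

```text
black [ 0.443 -0.104  0.049] 0.003
blue [ 0.548 -0.104  0.049] 0.001
relay [ 0.672 -0.048  0.054] 0.003
hs [0.437 0.007 0.053] 0.002
tr [0.658 0.068 0.051] 0.003
red [ 0.523 -0.313  0.002] 0.0
yel [0.49  0.322 0.004] 0.003
g1 [ 0.517 -0.189  0.051] 0.0
g2 [ 0.636 -0.137  0.045] 0.003
g3 [ 0.569 -0.003  0.047] 0.001
g4 [ 0.751 -0.089  0.048] 0.005
cam in tool [ 0.06832087  0.00085719 -0.12585989] 
 [[ 0.   -0.96 -0.27]
 [ 1.    0.   -0.  ]
 [ 0.   -0.27  0.96]]
-0.3 0 [-5.42991982e-01  2.07150179e-01  1.60350656e+00 -4.44089210e-16
  1.33093591e+00 -5.42991982e-01]
-0.3 1.5707963267948966 [-5.42991982e-01  2.07150179e-01  1.60350656e+00 -4.44089210e-16
  1.33093591e+00 -2.11378831e+00]
-0.3 -1.5707963267948966 [-5.42991982e-01  2.07150179e-01  1.60350656e+00 -4.44089210e-16
  1.33093591e+00  1.02780434e+00]
-0.3 3.141592653589793 [-5.42991982e-01  2.07150179e-01  1.60350656e+00 -4.44089210e-16
  1.33093591e+00  2.59860067e+00]
0.1 0 [ 1.94453814e-01  8.38319479e-02  1.74868592e+00 -4.44089210e-16
  1.30907479e+00  1.94453814e-01]
0.1 1.5707963267948966 [ 1.94453814e-01  8.38319479e-02  1.74868592e+00 -4.44089210e-16
  1.30907479e+00 -1.37634251e+00]
0.1 -1.5707963267948966 [ 1.94453814e-01  8.38319479e-02  1.74868592e+00 -4.44089210e-16
  1.30907479e+00  1.76525014e+00]
0.1 3.141592653589793 [ 1.94453814e-01  8.38319479e-02  1.74868592e+00 -4.44089210e-16
  1.30907479e+00 -2.94713884e+00]
```

```bash
python3 - <<'E'
from h import *
import pickle
W={}
for n,p in [("red",(.53,-.28,.27)),("mid",(.57,-.04,.3)),("yel",(.5,.31,.27))]:
    bot.reach(p,down(-np.pi/2));bot.dwell(.3)
    W[n]=look("wrist",f"pics/w_{n}.png")
pickle.dump(W,open("w.pkl","wb"));print(get_obs()["time_s"])
a=np.hstack([cv2.resize(cv2.imread(f"pics/w_{n}.png"),(400,300)) for n in ("red","yel")])
cv2.imwrite("pics/w_trays.png",a)
E
```

```text
4.9583
```

View pics/w_trays.png

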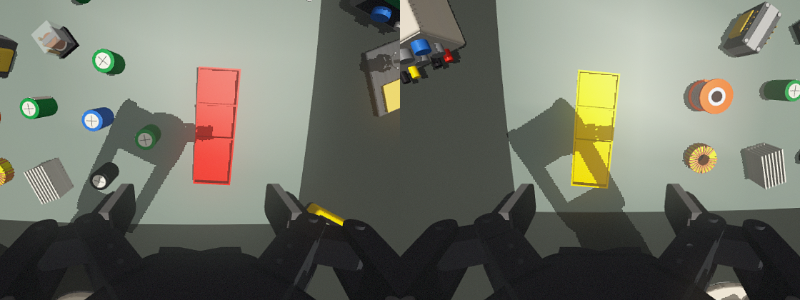

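View pics/w_mid.png

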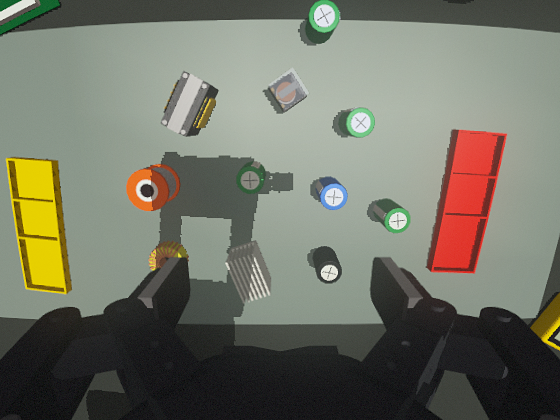

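Mid wrist view: wide bays of both trays are at the robot-near end (rows 214–272 red, 237–292 yellow); black cap disc (329,272), blue disc (335,197), relay (287,90), transformer (188,104), heat sink (248,272). The "cap_green" lookalikes: (251,180), (398,219), (361,122), (324,16); the farthest left (largest y) is (251,180); all four stay put. Crop of the oriented parts next, plus masks for discs and trays.

```bash
python3 - <<'E'
from h import *
import pickle
W=pickle.load(open("w.pkl","rb"));m=W["mid"];im=m["frame"]
def crop(c):
    x,y=c;a=cv2.resize(im[y-37:y+38,x-33:x+33,::-1],None,fx=4,fy=4,interpolation=cv2.INTER_CUBIC)
    for k in range(0,66,10):cv2.putText(a,str(x-33+k),(k*4,8),0,.3,(0,0,255));cv2.line(a,(k*4,8),(k*4,14),(0,0,255))
    for k in range(0,75,10):cv2.putText(a,str(y-37+k),(0,k*4+4),0,.3,(0,0,255));cv2.line(a,(18,k*4),(24,k*4),(0,0,255))
    return a
cv2.imwrite("pics/crop1.png",np.hstack([crop((188,104)),crop((287,90)),crop((248,272))]))
hsv=cv2.cvtColor(im,cv2.COLOR_RGB2HSV)
for n,(x,y) in dict(black=(329,272),blue=(335,197)).items():
    sub=hsv[y-16:y+17,x-16:x+17];mk=((sub[...,2]>150)&(sub[...,1]<60)).astype(np.uint8)
    mk[:,:]=cv2.morphologyEx(mk,cv2.MORPH_CLOSE,np.ones((5,5)))
    k,l,st,ce=cv2.connectedComponentsWithStats(mk)
    for i in range(1,k):
        if 80<st[i,4]<700:
            c=ce[i]+[x-16,y-16];print(n,c,st[i],plane(m,c,.052))
for src,n,lo,hi in [("red","red",None,None),("yel","yel",(22,120,40),(35,255,255)),("mid","red",0,0),("mid","yel",(22,120,40),(35,255,255))]:
    h=cv2.cvtColor(W[src]["frame"],cv2.COLOR_RGB2HSV)
    mk=cv2.inRange(h,lo,hi) if n=="yel" else cv2.inRange(h,(0,120,40),(6,255,255))|cv2.inRange(h,(172,120,40),(180,255,255))
    cs,_=cv2.findContours(mk,cv2.RETR_EXTERNAL,cv2.CHAIN_APPROX_NONE);c=max(cs,key=cv2.contourArea).reshape(-1,2)
    r=cv2.minAreaRect((plane(W[src],c,.012)*1000).astype(np.float32));print(src,n,c.mean(0).round(),r)
E
```

```text
red red [301. 175.] ((525.7123413085938, -308.0782775878906), (70.941650390625, 208.93106079101562), 87.05171203613281)
yel yel [271. 180.] ((490.75347900390625, 320.09381103515625), (71.13418579101562, 209.82431030273438), 84.9656982421875)
mid red [465. 197.] ((526.2083129882812, -306.30975341796875), (78.95149993896484, 209.9430694580078), 87.04340362548828)
mid yel [ 39. 223.] ((490.6468811035156, 317.3295593261719), (81.64533996582031, 212.58242797851562), 84.84315490722656)
```

View pics/crop1.png

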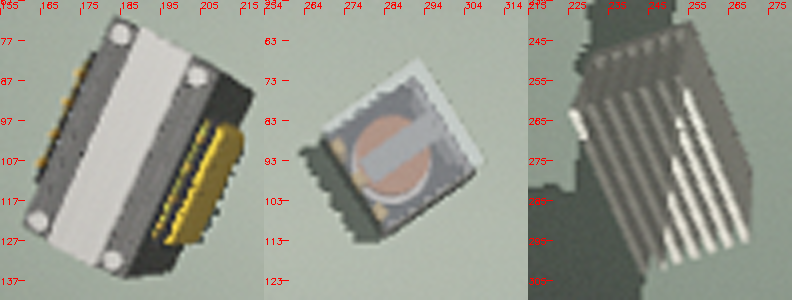

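Crop: transformer top screws at crop (121,34),(200,77),(113,262),(38,220), relay top corners (418,60),(483,162),(380,238),(322,130), heat sink fin-top corners (578,110),(688,90),(747,238),(650,272). Cast them onto their top planes and check the sizes.

```bash
python3 - <<'E'
from h import *
import pickle
W=pickle.load(open("w.pkl","rb"));m=W["mid"]
def go(n,cr,off,org,z):
    px=(np.array(cr,float)-[off,0])/4+org;P=plane(m,px,z);e=np.diff(np.r_[P,P[:1]],axis=0)
    print(n,P.mean(0).round(4),"edges mm",(1000*np.linalg.norm(e,axis=1)).round(),"ang",np.degrees(np.arctan2(e[:,1],e[:,0])).round(1))
go("tr",[(121,34),(200,77),(113,262),(38,220)],0,(155,67),.055)
go("relay",[(418,60),(483,162),(380,238),(322,130)],264,(254,53),.054)
go("hs",[(578,110),(688,90),(747,238),(650,272)],528,(215,235),.05)
for n,c in [("black",(329,272)),("blue",(335,197))]: print(n,plane(m,c,.052))
for n,c in [("black",(108,183)),("blue",(97*1.4,120*1.4))]: 
    r=W["red"]
    if n=="black": c=(97.5*1.4,182*1.4)
    print(n,"red view",plane(r,c,.052))
E
```

```text
tr [0.6596 0.0686] edges mm [25. 59. 25. 58.] ang [-118.7  150.8   60.   -28.9]
relay [ 0.6747 -0.0515] edges mm [33. 36. 34. 33.] ang [-145.6  125.7   29.   -55.3]
hs [ 0.4323 -0.0006] edges mm [38. 59. 37. 66.] ang [ -78.7 -161.2  111.8   19.5]
black [[ 0.44504908 -0.10782701]]
blue [[ 0.54854761 -0.11074195]]
black red view [[ 0.44262692 -0.1048873 ]]
blue red view [[ 0.54965064 -0.11784376]]
```

```bash
python3 - <<'E'
from h import *
import pickle
d2=np.radians
G=dict(tr=(.6596,.0686,61,.055),relay=(.6747,-.0515,34,.054),hs=(.4323,-.0006,-71,.05),black=(.4445,-.106,-90,.052),blue=(.549,-.111,-40,.052))
H={};T=[]
for n,(x,y,t,z) in G.items():
    bot.reach((x,y,.17),down(d2(t)));bot.dwell(.3);r=look("wrist",f"pics/h_{n}.png");H[n]=r
    c=project(r,[(x,y,z)])[0].round().astype(int);print(n,c)
    x0,y0=c[0]-65,c[1]-75
    a=cv2.resize(r["frame"][y0:y0+150,x0:x0+130,::-1],None,fx=2,fy=2)
    for k in range(0,130,20):cv2.putText(a,str(x0+k),(k*2,8),0,.3,(0,0,255));cv2.line(a,(k*2,8),(k*2,14),(0,0,255))
    for k in range(0,150,20):cv2.putText(a,str(y0+k),(0,k*2+4),0,.3,(0,0,255));cv2.line(a,(20,k*2),(25,k*2),(0,0,255))
    T.append(a)
T.append(T[0]*0)
pickle.dump(H,open("hov.pkl","wb"));print(get_obs()["time_s"])
cv2.imwrite("pics/hov.png",np.vstack([np.hstack(T[:3]),np.hstack(T[3:])]))
E
```

```text
tr [280 209]
relay [279 210]
hs [279 208]
black [280 209]
blue [279 208]
12.85
```

View pics/hov.png

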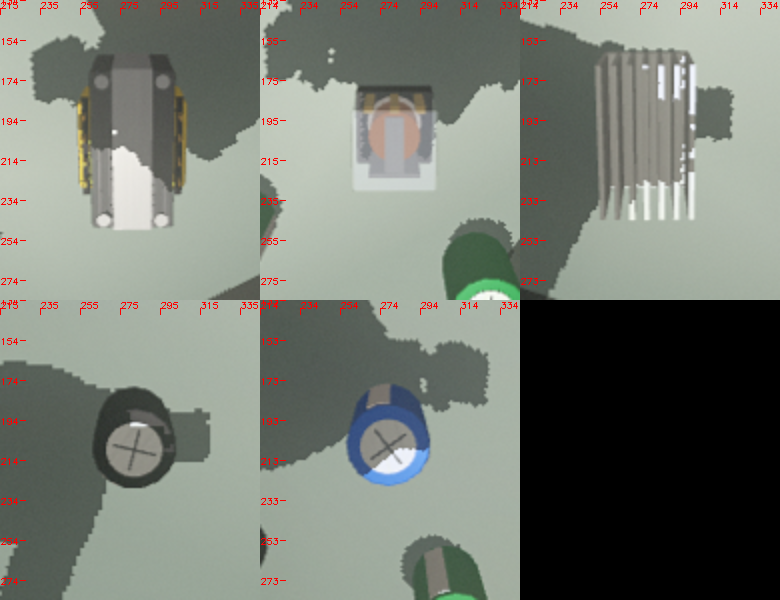

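Hover views: all parts sit within a few mm of the centre and are square to the jaws (heat sink ~5 mm off along its fins). Correct and start with the transformer.

```bash
cat > pp.py <<'E'
from h import *
import pickle
H=pickle.load(open("hov.pkl","rb"))
# name: pixel in hover view, top height, closing angle deg, tray, bay x, strength, opening
G=dict(tr=((281,209.5),.055,61,"red",-.059,70,.085),black=((282,209),.052,-90,"red",.014,30,.07),relay=((281,210),.054,34,"red",.073,30,.07),
 hs=((276.5,202),.05,-71,"yel",-.059,45,.085),blue=((278,206),.052,-40,"yel",.073,30,.07))
T=dict(red=(.5257,-.3081,-2.95),yel=(.4907,.3195,-5.05))
def pick(n):
    px,zt,t,tray,bx,s,op=G[n];x,y=plane(H[n],px,zt)[0];print(n,"at",x.round(4),y.round(4))
    q=down(np.radians(t));hand.move_gripper(op)
    bot.reach((x,y,.17),q);bot.servo_line((x,y,.034),velocity=.12)
    hand.move_gripper(.02,strength=s);print("width",get_obs()["gripper_width"],"grip",get_obs()["grip_force"])
    bot.servo_line((x,y,.19),velocity=.15);o=get_obs();print("lifted width",o["gripper_width"],"F",o["wrist_force"].round(1),"t",o["time_s"])
def place(n):
    tray,bx=G[n][3:5];w=get_obs()["gripper_width"]
    cx,cy,a=T[tray];a=np.radians(a);x,y=cx+bx*np.cos(a),cy+bx*np.sin(a)
    th=a-np.pi/2 if tray=="red" else a+np.pi/2
    bot.reach((x,y,.19),down(th));bot.servo_line((x,y,.045),velocity=.12);bot.dwell(.2)
    f0=get_obs()["wrist_force"][2];z=.040
    while z>=.0355:
        bot.servo_line((x,y,z),velocity=.02);o=get_obs();df=o["wrist_force"][2]-f0
        if df>2.5:break
        z-=.0007
    print("set down z",o["position"].round(4),"dF",df)
    hand.move_gripper(min(w+.025,.085));bot.dwell(.2)
    bot.servo_line((x,y,.19),velocity=.15);print("t",get_obs()["time_s"],"w",get_obs()["gripper_width"])
E
python3 - <<'E'
from pp import *
pick("tr")
E
```

```text
tr at 0.6602 0.0689
width 0.04465660771500067 grip 73.28395485877991
lifted width 0.04503312435043597 F [-0.1 -0.5 -4.9] t 17.3
```

```bash
python3 - <<'E'
from pp import *
place("tr");look("wrist","pics/after_tr.png")
E
```

```text
set down z [ 0.4668 -0.3051  0.0378] dF 11.32704584776249
t 23.7333 w 0.0698596850058192
```

View pics/after_tr.png

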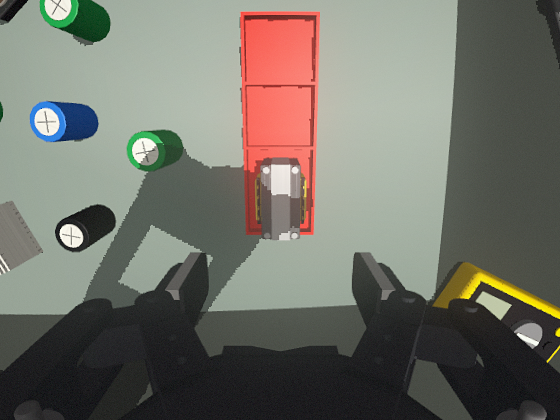

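Transformer stands in the red wide bay (top at (281,200), inside walls at cols 247–314), matching the expected floor height. Continue with black and relay.

```bash
python3 - <<'E'
from pp import *
for n in ("black","relay"):
    pick(n)
    if get_obs()["gripper_width"]<.03: print("missed");break
    place(n)
look("wrist","pics/after_red.png")
E
```

```text
black at 0.4443 -0.1079
width 0.03436117013624418 grip 29.334988296031952
lifted width 0.03429205470657224 F [-0.4 -0.3  0.1] t 27.7
set down z [ 0.5398 -0.3088  0.0376] dF 6.034584151762195
t 33.2833 w 0.05925876414091861
relay at 0.6761 -0.0511
width 0.034610959669457216 grip 30.87829291820526
lifted width 0.034943871503289106 F [-0.4 -0.4 -1.1] t 37.9917
set down z [ 0.5987 -0.3119  0.0377] dF 5.857168791971123
t 44.275 w 0.05964163874856506
```

View pics/after_red.png

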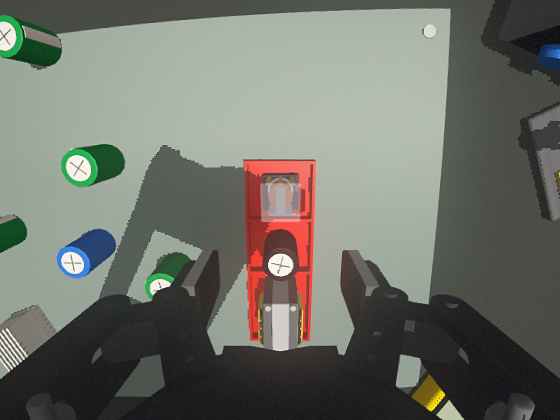

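Red kit is complete: relay (281,195), black cap (281,260), transformer (280,320), each in its bay. Now the yellow kit.

```bash
python3 - <<'E'
from pp import *
for n in ("hs","blue"):
    pick(n)
    if get_obs()["gripper_width"]<.03: print("missed");break
    place(n)
x,y,_=get_obs()["position"]
bot.reach((.5,.0,.33),down(-np.pi/2));bot.dwell(.3)
a=look("side","pics/f_side.png")["frame"];b=look("scene","pics/f_scene.png")["frame"]
bot.reach((.47,.3,.25),down(-np.pi/2));bot.dwell(.3);c=look("wrist","pics/f_w.png")["frame"]
out=np.vstack([np.hstack([cv2.resize(b,(400,300)),cv2.resize(c,(400,300))]),np.hstack([cv2.resize(a[60:210,250:450],(400,300)),cv2.resize(a[240:420,190:430],(400,300))])])
cv2.imwrite("pics/final.png",out[:,:,::-1])
E
```

```text
hs at 0.4366 0.0027
width 0.03992689082209433 grip 45.54688096046448
lifted width 0.03921903098756826 F [ 0.6 -0.2 -1.9] t 48.9917
set down z [0.432  0.3248 0.0375] dF 5.741238275821384
t 55.4917 w 0.06406791760098252
blue at 0.5492 -0.1092
width 0.03430155894572968 grip 29.562502205371857
lifted width 0.0341695880662643 F [-0.3  0.1 -1.2] t 60.2583
set down z [0.5635 0.3131 0.0377] dF 6.27403481014211
t 66.5083 w 0.059094440964391134
```

View pics/final.png

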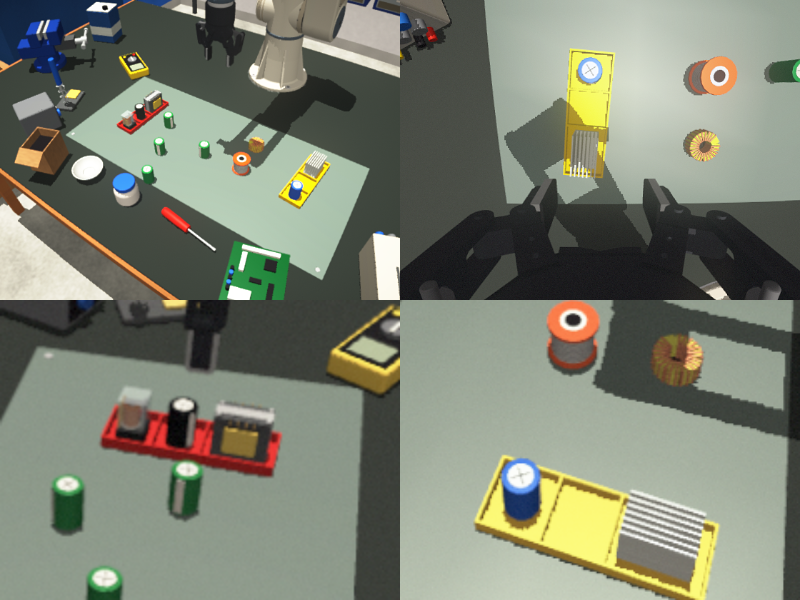

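Both kits show upright in their bays: blue cap (520,490) and heat sink (660,540) in yellow, red kit at (190,430). The green caps, choke and reel have not moved.

```bash
python3 -c "
from workcell import hand_in;print(hand_in())"
```

```text
the job is handed in; nothing more can be done
None
```

Both kits are made up and the job is handed in: all five parts stand upright in their bays (final pictures checked), the green capacitors, choke and solder reel were left in place, and it took about 70 s of the 120 s allowed.

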